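# Index the length stop to its third notch and push the channel home

### The arm

A 6-joint arm with a two-finger parallel gripper is mounted at the origin on a cart in front of the work surface, level with it; the furniture and walls round the work are solid. World frame = base frame: x ahead of the robot, y to its left, z up, the work surface at z = 0. Lengths are in m, angles in rad, forces in N, time in s.
With the tool pointing down it reaches from about 0.425 to 1.125 m from the base axis. Payload 14.9 kg.
Tool frame: the origin (TCP) lies midway between the tips of the shut fingers; the grasp point (between the pads) lies 19 mm behind it (pinch_z is the distance from the TCP to the grasp point, in m); z points along the fingers, y is the line along which they close (so a half turn about z gives the same grasp; the last joint's range is limited). The gripper opens to 91 mm and grips with 3 to 60 N. Pads are 32 mm wide; open, the fingers measure 118 mm over their backs; the gripper's body (76 mm by 178 mm) begins 60 mm behind the grasp point.
Start: joints at [1.114, 0.379, 1.734, -0, 1.028, -0.033], TCP at [0.288, 0.638, 0.189] pointing down, gripper open.
Joint ranges: [-2.77, 2.77], [-0.74, 2.19], [0, 2.66], [-1.06, 4.2], [0.31, 2.87], [-3.08, 3.08]. Speed limits (rad/s): [1.89, 1.89, 2.39, 3.14, 3.14, 3.14].

### API

Orientations are given as a rotation vector (axis times angle).
In Python, from bench import sense, snapshot, job_done, silhouettes, place_of, pinch_z gives the robot as it stands. The module is installed in compiled form; this text tells all that it offers.
- The arm moves only by the tool arm_command, never from a script. Its argument "targets" is one flat list of numbers, 5 for each row, row after row: the finger opening in m, from 0 to 0.0912, then the shift along the tool's x, y, z in m, then the turn about the tool's z in degrees. A call has 1 to 12 rows; each row is the pose to reach, as a shift and turn from the pose commanded when the call began, along the tool's axes at that moment; what a row does not reach only later rows make up. A row lasts 1/12 s, in which the tool goes at most 41.7 mm and 7.16 degrees, less where a joint would pass 70% of its speed; a pose out of reach is approached as far as the arm can. A call with a gripper value outside its range is refused whole. The fingers move at their own pace and stop on an object; "force" is the grip in N (left out, the last holds). Time passes only in rows, so rows that repeat a pose let the fingers close. It gives the time, the measured TCP pose, the force, the opening and the grip force at its end, in the units of the state.
- sense(): the state, without advancing time (a new reading comes with each control period).
- snapshot(name): name is "scene" or "top"; returns a dict with "pixels" (420x560x3 uint8, blue, green, red), "fx", "fy", "cx", "cy" (pixels), "eye" and "attitude" of the camera in the world. Camera axes: x right, y down, z forward; pixel columns grow to the right and rows downward; lengths in m; the calibration is good to about 2 mm. A picture is of the moment at which its call begins. There is no depth.
- job_done(): hands the job in; it is judged then, once.
Trained networks look in the newest picture that a camera, given by its name, has taken for a name from the list of things; names that differ only in an ending like _2 or _b are one class to them, and where a whole thing is asked for, a point or a joint stands for the part that bears it (a point fixed in the world has none). Each returns a list of dicts, best first, with "conf" (0 to 1); they miss things now and then, are a little off and sometimes report something else, mostly with a low value. They report only what shows in the picture. A call takes as long as a camera call. They do not tell look-alikes from the thing itself.
- silhouettes(camera, thing): "mask" (420x560 bool, what is visible of it).
- place_of(camera, thing): "point" ([x, y, z] in m, in world coordinates, good to about 4 mm: a listed point, or the origin of a listed thing).
The state is a dict: "clock": time; "joint_pos": joint angles; "joint_velocities": joint speeds; "tau": joint torques, N m; "tool_pos": TCP position; "orientation": TCP orientation; "force": force on the tool from outside, world axes, zero at the start; "wrist_torque": the same for the moment, N m; "finger_gap": finger opening in m; "grip_force": force on a finger pad.
Only numpy, scipy, OpenCV 4.12 (cv2) and the standard library are available. Lean on these libraries where they do the work, as an engineer would, in place of code of your own. Each camera call takes 0.05 s, during which the arm holds its last target. There are 200 camera calls.

### The job

Set up the drilling jig for the next hole: push the length stop by its thumb tab along the rail, away from its parked end, counting the clicks, and leave it sitting in the third notch without ever running it past that. Then push the short U channel that lies in the jig's track endways under the drill bridge until its end butts against the stop, which must stay in the third notch. Do it all by pushing with the fingertips: do not grip the tab or the channel, do not lift the channel, and do not disturb the other things on the bench.

Things in the scene. Friction and masses are not known exactly. Their poses are not given: they have to be found in the camera images.
- jig: drilling jig, fixed to the bench: aluminium base 12 mm thick, y = -205 to +190 mm, x = -88 to +54 mm, with a track along its y axis. Origin on the track's centre line at bench height; +y runs along the track towards the parked end of the stop, z up. Track floor 12 mm up, between two steel guide strips 52 mm apart whose tops are 26 mm up.
- bushing (a point): top of the drill bushing on the drill bridge, 71 mm above the bench; the bridge spans the track (98 mm in x, 34 mm in y) and leaves 46 mm of height under it
- rail_end (a point): outer top edge of the cap at the parked (+y) end of the stop's rail, 38 mm above the bench. The rail lies beside the track, on the robot's side, centred at jig x = -57 mm, from y = 10 to 190 mm; elsewhere its top is 30 mm up.
- stop (a joint): travel of the length stop along its rail, m, towards -y of the jig. 0 = parked against the end; it starts in the first 20 mm and there slides freely (about 2 N). Notches: first at 0.043, second 0.061, third 0.079, fourth 0.097, fifth 0.115 (end of travel 0.118). It sits in the third when within 3 mm of it; beyond the crest at 0.088 it has been run past.
- plunger_top (a point): top of the small brass pin of the stop's spring plunger, 66 mm above the bench; the pin rises about 4 mm on each crest. The plunger rides over round rungs in the rail, crests at joint 0.034, 0.052, 0.070, 0.088, 0.106. It takes about 15 N to push the stop out of a notch; past a crest it springs on into the next notch by itself, ahead of the finger.
- stop_tab (a point): middle of the pushing face of the stop's black thumb tab, the face towards +y of the jig (the parked end). The tab is an upright plate 34 mm wide (jig x), 10 mm thick (jig y), and reaches from 56 to 99 mm above the bench; this point is 78 mm up. Moves with the stop. Beneath it the steel carriage reaches 4 mm farther towards +y, its top 56 mm up.
- stop_face (a point): middle of the steel stop face, which stands across the track and looks towards -y of the jig, 44 mm wide, from 15 to 56 mm above the bench; moves with the stop. This point is 41 mm up; y axis as the jig's.
- channel: the short folded U channel, bare galvanised sheet 2 mm thick, 49 x 220 x 30 mm, 0.2 to 0.45 kg, lying loose in the jig's track with its open side down, so that its web is the flat top 42 mm above the bench. Origin at the centre of the outer face of the web (its top as it lies); y along its length towards the stop, z down. It slides with about 1 to 4 N.
- channel_mid (a point): centre of the short channel, half-way up (27 mm above the bench)
- channel_front (a point): middle of the web's end edge at the channel's end that faces the stop, 41 mm above the bench
- channel_rear (a point): middle of the web's end edge at the channel's other end, where it is pushed, 41 mm above the bench; below the edge the end is open (a fingertip between 28 and 40 mm up bears on the web's edge from behind). This end lies near the -y end of the base or overhangs it by up to 50 mm.
- long_channel: bystander: a longer U channel, 49 x 250 x 30 mm, open side up, on the bench behind the jig
- caliper: bystander: steel vernier caliper, 58 x 220 x 11 mm, flat on the bench in front of the jig
- tape_measure: bystander: tape measure, 34 x 76 x 62 mm, standing in front of the jig, to the right
- paint_marker: bystander: grey paint marker, 18 x 129 x 20 mm, lying behind the jig, to the right
- sanding_block: bystander: sanding block, 56 x 91 x 29 mm, on the bench behind the jig, to the left
Not all that is in view belongs to the job. Leave any turquoise look-alike of the channel alone.

How it is judged:
By the outcome, as a careful person would: the job done as asked, in the order asked, and still so for the second after the job is handed in, with the robot touching nothing.
It also fails if it takes over 69 s, if anything falls off the work surface, if the arm or the gripper's body presses on something with over 40 N, if the wrist force passes 120 N, or if a joint passes its speed limit or range.

## Working session

There is one attempt and no reset: what is moved stays moved. The work goes in short steps, Python scripts to look and compute and a tool call to move; the robot and the scene stay as the last step left them, time stands still between calls to the robot, and variables do not carry over. Pictures are saved under pics/ and viewed, at most 10 in all, crops included, and the job is handed in when it is done.

Besides the shell and the picture viewer there is one more tool, called after "Request:" as name(argument=value, ...) on one line, values as JSON. arm_command: Moves the arm, as the interface text tells. Its arguments: {"type":"object","properties":{"targets":{"type":"array"},"force":{"type":"number"}},"required":["targets"]}

```bash
mkdir -p pics
cat > h.py <<'E'
import numpy as np,cv2
from scipy.spatial.transform import Rotation as R
from bench import *
E
python3 - <<'E'
from h import *
for c in ("scene","top"):
    s=snapshot(c); cv2.imwrite(f"pics/{c}0.png",s["pixels"]); print(c,np.round(s["eye"],3),np.round(s["attitude"],3).tolist(),s["fx"])
    for t in ["jig","bushing","rail_end","stop_tab","stop_face","plunger_top","channel","channel_front","channel_rear","channel_mid"]:
        print(t,[(np.round(d["point"],4).tolist(),round(d["conf"],2)) for d in place_of(c,t)[:3]])
s=sense();print(s["clock"],s["tool_pos"],s["orientation"],s["force"],pinch_z)
print(R.from_rotvec(s["orientation"]).as_matrix().round(3))
E
```

```text
scene [ 0.127 -0.882  0.629] [-2.093, 0.652, -0.341] 386.36379780025527
jig [([0.576, -0.1307, 0.0012], 0.65)]
bushing [([0.5581, -0.2186, 0.0736], 0.66)]
rail_end [([0.5686, 0.0685, 0.0378], 0.76)]
stop_tab [([0.5644, 0.0433, 0.0832], 0.84), ([0.5468, -0.2725, 0.0464], 0.5)]
stop_face [([0.6039, -0.0165, 0.0466], 0.82)]
plunger_top [([0.5555, 0.0164, 0.0638], 0.67)]
channel [([0.4491, -0.6033, 0.0273], 0.88), ([0.5489, -0.2703, 0.0448], 0.73)]
channel_front [([0.569, -0.1613, 0.0442], 0.95), ([0.3441, -0.6345, 0.0297], 0.61), ([0.564, 0.0412, 0.0842], 0.4)]
channel_rear [([0.5257, -0.3762, 0.0389], 0.87), ([0.5558, -0.5703, 0.0261], 0.69)]
channel_mid [([0.5462, -0.2708, 0.0294], 0.9), ([0.4472, -0.6058, 0.0167], 0.87)]
top [ 0.305 -0.239  1.267] [-2.132, 2.086, -0.214] 495.1860220912282
jig [([0.5786, -0.1261, -0.0049], 0.72)]
bushing [([0.5597, -0.2162, 0.0727], 0.9)]
rail_end [([0.5674, 0.0642, 0.0418], 0.65)]
stop_tab [([0.5639, 0.0434, 0.0767], 0.55)]
stop_face [([0.6056, -0.0123, 0.0404], 0.7)]
plunger_top [([0.5554, 0.0239, 0.07], 0.75)]
channel [([0.544, -0.2722, 0.0426], 0.97), ([0.4477, -0.6019, 0.0302], 0.6)]
channel_front [([0.5708, -0.163, 0.0374], 0.96), ([0.3438, -0.6339, 0.0308], 0.61)]
channel_rear [([0.5594, -0.5715, 0.0287], 0.66), ([0.3655, -0.2549, -0.0003], 0.35)]
channel_mid [([0.546, -0.2733, 0.0293], 0.72), ([0.4525, -0.6052, 0.0189], 0.64)]
1.1 [0.28791219 0.63807407 0.18854679] [6.60797473e-01 3.07128834e+00 1.43677493e-05] [ 0.12545533 -0.02365465 -0.01108861] 0.0188
[[-0.912  0.411  0.   ]
 [ 0.411  0.912  0.   ]
 [-0.     0.    -1.   ]]
```

View pics/scene0.png

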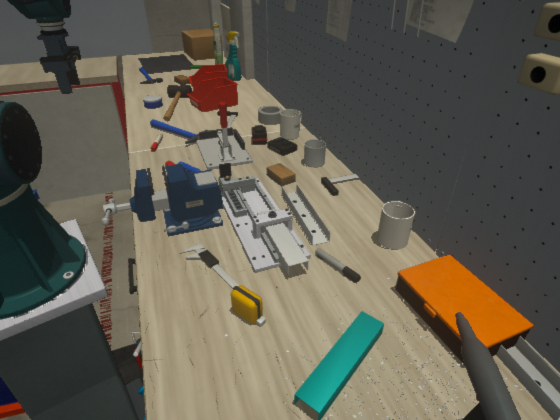

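View pics/top0.png

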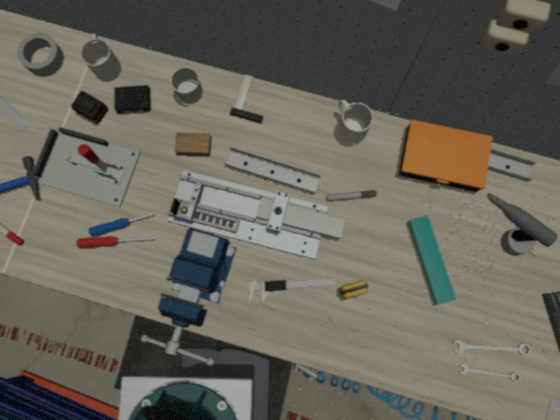

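The pictures show the jig with its channel at top (180–345, 175–255), with the rear overhanging near (340,225). The tab is at its left end, near (180,208). The vise, at (205,255), is close on the robot's side, and the turquoise decoy is at (432,260). Next I'll fit the jig's pose and take a closer look.

```bash
cat >> h.py <<'E'
def best(c,t,near,tol=.05):
    for d in place_of(c,t):
        if np.linalg.norm(np.array(d["point"])-near)<tol: return np.array(d["point"])
def proj(s,P):
    q=R.from_rotvec(s["attitude"]).inv().apply(np.atleast_2d(P)-s["eye"])
    return np.c_[s["fx"]*q[:,0]/q[:,2]+s["cx"],s["fy"]*q[:,1]/q[:,2]+s["cy"]]
def ray(s,uv,z):
    d=R.from_rotvec(s["attitude"]).apply([(uv[0]-s["cx"])/s["fx"],(uv[1]-s["cy"])/s["fy"],1]); e=np.array(s["eye"])
    return e+d*(z-e[2])/d[2]
def w2j(P,J): # J=x,y,a(rad)
    d=np.array(P[:2])-J[:2]; c,s_=np.cos(J[2]),np.sin(J[2])
    return np.array([c*d[0]-s_*d[1], s_*d[0]+c*d[1]])
def j2w(x,y,z,J):
    c,s_=np.cos(J[2]),np.sin(J[2]); return np.array([J[0]+c*x+s_*y,J[1]-s_*x+c*y,z])
E
python3 - <<'E'
from h import *
J=np.array([.5775,-.128,np.radians(12.2)])
for c,x0,y0,w,h,k in (("top",150,150,210,150,3.8),("scene",120,150,210,140,3.8)):
    s=snapshot(c); im=s["pixels"].copy()
    im=cv2.resize(im[y0:y0+h,x0:x0+w],None,fx=k,fy=k,interpolation=cv2.INTER_CUBIC)
    box=[j2w(x,y,.012,J) for x,y in((-.088,-.205),(.054,-.205),(.054,.19),(-.088,.19))]
    p=((proj(s,box)-[x0,y0])*k).astype(int)
    cv2.polylines(im,[p],True,(0,0,255),1)
    p=((proj(s,[j2w(0,y,.012,J) for y in(-.205,.19)])-[x0,y0])*k).astype(int)
    cv2.polylines(im,[p],True,(0,255,0),1)
    cv2.imwrite(f"pics/{c}1.png",im)
E
```

```text
(no output)
```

View pics/top1.png

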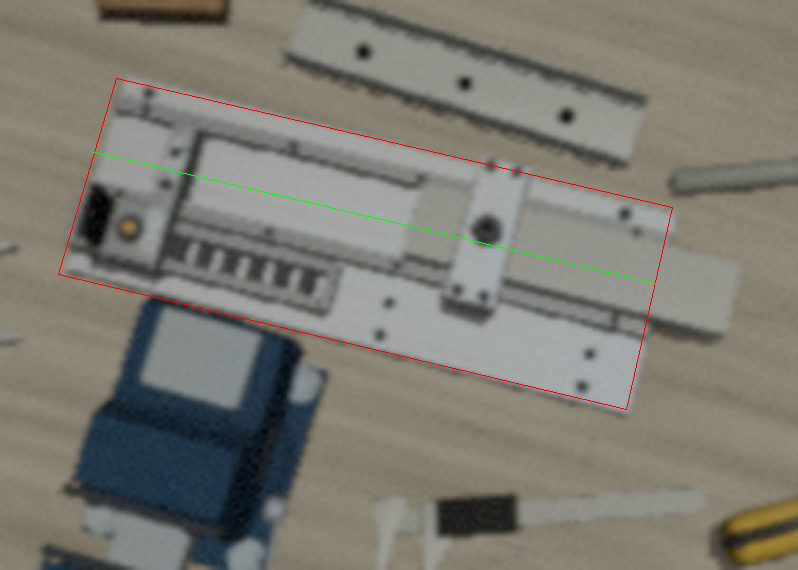

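View pics/scene1.png

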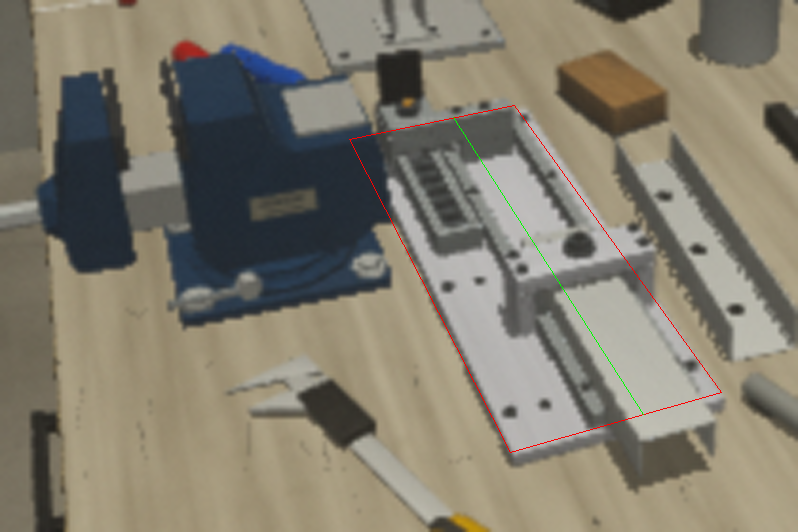

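The jig fits well: the red outline matches its base to a few mm. The tab is a black block at crop (95,215) in top and (400,75) in scene. The vise jaw stands close beside it, so I'll triangulate its height, refine the jig's pose and locate the tab.

Run:
```python
from h import *
from scipy.optimize import least_squares
T=snapshot("top");S=snapshot("scene")
ts=np.array([(175,305),(262,335),(238,408),(140,378)])/3.8+[150,150]
ss=np.array([(350,80),(370,122),(295,137),(283,93)])/3.8+[120,150]
for a,b in zip(ts,ss):
    r=least_squares(lambda P:np.r_[proj(T,P)[0]-a,proj(S,P)[0]-b],[.45,0,.1]); print("vise",r.x.round(3),r.cost.round(1))
for uv in ((150,297),(300,348)): print("vise top edge",ray(T,np.array(uv)/3.8+150,.13).round(3))
N={"bushing":(.559,-.217,.072),"rail_end":(.568,.066,.039),"stop_tab":(.564,.0434,.078),"stop_face":(.605,-.014,.041),"plunger_top":(.555,.02,.066),"channel_front":(.57,-.162,.041),"channel_rear":(.5257,-.376,.04),"channel_mid":(.546,-.272,.028),"jig":(.577,-.128,0)}
m={}
for t,n in N.items():
    v=[]
    for c in("top","scene"):
        for _ in range(2):
            p=best(c,t,np.array(n));snapshot(c)
            if p is not None: v.append(p)
    m[t]=np.mean(v,0) if v else None; print(t,m[t].round(4) if v else None,len(v),np.ptp(v,0).round(4) if v else '')
def f(J):
    a=lambda n:w2j(m[n],J)
    r=[a("bushing")[0],*(a("rail_end")-[-.057,.19]),a("channel_front")[0],a("channel_rear")[0] ,a("channel_mid")[0],*(a("jig"))]
    return r
r=least_squares(f,[.5775,-.128,.213],loss="soft_l1",f_scale=.003);J=r.x
print("J",J.round(4),np.degrees(J[2]).round(2),np.round(f(J),4))
for t in m: print(t,w2j(m[t],J).round(4))
```

```text
vise [ 0.494 -0.025  0.124] 0.0
vise [ 0.479 -0.08   0.121] 1.1
vise [ 0.432 -0.066  0.119] 0.0
vise [ 0.45  -0.005  0.118] 0.3
vise top edge [ 0.498 -0.01   0.13 ]
vise top edge [ 0.468 -0.104  0.13 ]
bushing [ 0.5596 -0.2159  0.0727] 4 [0.0064 0.006  0.0068]
rail_end [0.5694 0.067  0.0391] 4 [0.0033 0.0052 0.0044]
stop_tab [0.5659 0.0433 0.0812] 4 [0.0019 0.0044 0.0054]
stop_face [ 0.6054 -0.0164  0.0409] 4 [0.0022 0.0084 0.0035]
plunger_top [0.5549 0.0189 0.0664] 4 [0.0029 0.0052 0.0029]
channel_front [ 0.5689 -0.1628  0.0427] 3 [0.0039 0.0013 0.0066]
channel_rear [ 0.5204 -0.3743  0.0418] 4 [0.0097 0.0029 0.0085]
channel_mid [ 0.5431 -0.2719  0.0268] 4 [0.0005 0.0024 0.0058]
jig [ 0.5777 -0.1311 -0.0028] 4 [0.0032 0.007  0.0031]
J [ 0.5786 -0.1311  0.2396] 13.73 [ 0.0016  0.001   0.0002 -0.0019  0.0012 -0.0011 -0.0009 -0.0002]
bushing [ 0.0016 -0.0869]
rail_end [-0.056   0.1902]
stop_tab [-0.0537  0.1664]
stop_face [-0.0012  0.1178]
plunger_top [-0.0586  0.1401]
channel_front [-0.0019 -0.0331]
channel_rear [ 0.0012 -0.25  ]
channel_mid [-0.0011 -0.1451]
jig [-0.0009 -0.0002]
```

Run:
```python
from h import *
from scipy.optimize import least_squares
T=snapshot("top");S=snapshot("scene")
r=least_squares(lambda P:np.r_[proj(T,P)[0]-(84,148),proj(S,P)[0]-(224,103)],[.6,.2,.1]);print(r.x.round(3),r.cost)
for z in(0,.1,.15):print(ray(T,(84,148),z).round(3),ray(S,(224,103),z).round(3))
J=np.array([.5786,-.1311,.2396]);s=sense();Rm=R.from_rotvec(s["orientation"])
p=j2w(-.055,.205,.08,J);print(p,Rm.inv().apply(p-s["tool_pos"]).round(4))
cv2.imwrite("pics/s2.png",cv2.resize(S["pixels"][40:200,110:310],None,fx=4,fy=3.75))
```

```text
[0.665 0.223 0.206] 1.1679973615469907
[0.732 0.313 0.   ] [0.933 0.76  0.   ]
[0.698 0.269 0.1  ] [0.804 0.499 0.1  ]
[0.681 0.248 0.15 ] [0.74  0.368 0.15 ]
[0.57382057 0.08109603 0.08      ] [-0.4897 -0.3901  0.1085]
```

View pics/s2.png

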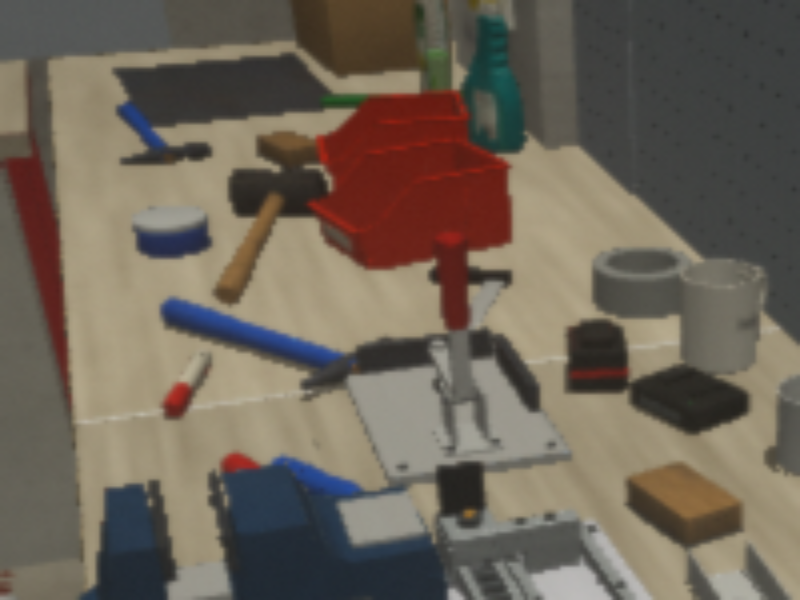

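The toggle-clamp handle at about (0.665, 0.223), 0.2 m high, is the only tall thing nearby, so I'll go round it on the robot's side.

Request:
arm_command(targets=[0,-0.03,-0.03,0,-1,0,-0.06,-0.06,0,-2,0,-0.09,-0.09,0,-3,0,-0.12,-0.12,0,-4,0,-0.15,-0.15,0,-5,0,-0.18,-0.18,0,-6,0,-0.21,-0.21,0,-7,0,-0.24,-0.24,0,-8,0,-0.27,-0.27,0,-9,0,-0.3,-0.3,0,-10,0,-0.328,-0.333,0,-10.55,0,-0.328,-0.333,0,-10.55])

```text
clock: 6.0
tool_pos: [0.4509, 0.1956, 0.1887]
orientation: [0.378, 3.118, -0.001]
force: [-0.4, 0.9, 0.2]
finger_gap: 0.0139
grip_force: 0.0
```

```bash
cat > n.py <<'E'
from h import *
import sys
J=np.array([.5786,-.1311,.2396]);s=sense();Rm=R.from_rotvec(s["orientation"])
x,y,z=map(float,sys.argv[1:4])
ty=Rm.apply([0,1,0]);print("tool y yaw",np.degrees(np.arctan2(ty[1],ty[0])).round(2),"want 76.27", "now jig",w2j(s["tool_pos"],J).round(4),s["tool_pos"].round(4))
print("F",np.round(s["force"],2),"t",s["clock"],"gap",s["finger_gap"])
print("shift",Rm.inv().apply(j2w(x,y,z,J)-s["tool_pos"]).round(4))
E
python3 n.py -.055 .205 .08
```

```text
tool y yaw 76.16 want 76.27 now jig [-0.2016  0.287 ] [0.4509 0.1956 0.1887]
F [-0.38  0.87  0.22] t 6.0 gap 0.013898804978173482
shift [-0.1467 -0.0817  0.1088]
```

Request:
arm_command(targets=[0,-0.03,-0.016,0,0,0,-0.06,-0.032,0,0,0,-0.09,-0.048,0,0,0,-0.12,-0.064,0,0,0,-0.147,-0.082,0,0,0,-0.147,-0.082,0.03,0,0,-0.147,-0.082,0.06,0,0,-0.147,-0.082,0.09,0,0,-0.147,-0.082,0.108,0,0,-0.147,-0.082,0.108,0])

```text
clock: 6.83
tool_pos: [0.5708, 0.085, 0.0769]
orientation: [-0.375, -3.114, 0.002]
force: [-1.9, -0.1, -0.9]
finger_gap: 0.0005
grip_force: 0.0
```

```bash
python3 n.py -.055 .205 .08
python3 - <<'E'
from h import *
J=np.array([.5786,-.1311,.2396])
a=[]
for c in("top","scene"):
    s=snapshot(c);im=s["pixels"]
    a.append(cv2.resize(im[120:240,140:280] if c=="top" else im[120:240,150:290],None,fx=2.8,fy=2.8))
    for t in("stop_tab","stop_face","plunger_top"):
        print(c,t,[(w2j(d["point"],J).round(4).tolist(),round(d["conf"],2)) for d in place_of(c,t)[:2]])
cv2.imwrite("pics/a1.png",np.hstack(a))
E
```

```text
tool y yaw 76.26 want 76.27 now jig [-0.0589  0.2081] [0.5708 0.085  0.0769]
F [-1.88 -0.15 -0.88] t 6.8333 gap 0.0004571078288961171
shift [-0.0038 -0.0031 -0.0031]
top stop_tab [([-0.0528, 0.1655], 0.67)]
top stop_face [([-0.0008, 0.1218], 0.56), ([-0.1383, -0.3147], 0.17)]
top plunger_top [([-0.0582, 0.1421], 0.95)]
scene stop_tab [([-0.0576, 0.1671], 0.61), ([0.0004, -0.1419], 0.52)]
scene stop_face [([-0.0016, 0.1136], 0.84), ([0.0016, -0.0865], 0.51)]
scene plunger_top [([-0.0575, 0.1396], 0.93), ([0.004, -0.1432], 0.28)]
```

View pics/a1.png

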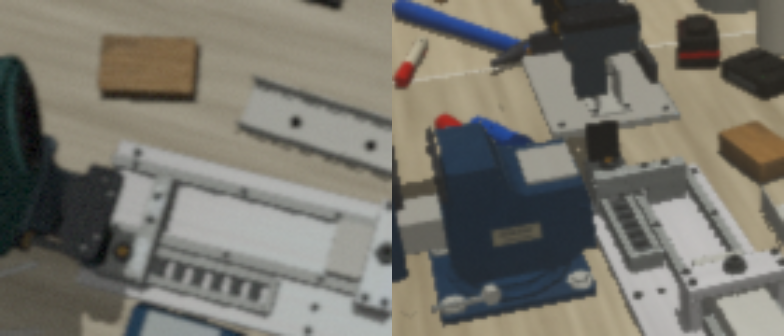

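The shut fingers stand behind the tab, at left-panel (100,215) and right-panel (600,110), clear of the vise. I'll start pushing.

Request:
arm_command(targets=[0,-0.002,-0.006,0,0,0,-0.002,-0.012,0,0,0,-0.002,-0.018,0,0,0,-0.002,-0.022,0,0,0,-0.002,-0.026,0,0,0,-0.002,-0.029,0,0,0,-0.002,-0.031,0,0,0,-0.002,-0.033,0,0,0,-0.002,-0.035,0,0])

```text
clock: 7.98
tool_pos: [0.5669, 0.0505, 0.0806]
orientation: [0.376, 3.119, 0.0]
force: [-0.0, 0.2, -1.0]
finger_gap: 0.0005
grip_force: 0.0
```

```bash
cat > st.py <<'E'
from h import *
J=np.array([.5786,-.1311,.2396])
s=sense();print("TCP jig",w2j(s["tool_pos"],J).round(4),s["tool_pos"][2].round(4),"Fjig xy",w2j(np.array(s["force"][:2])+J[:2],J).round(2),"Fz",round(s["force"][2],2))
for c in("top","scene"):
    snapshot(c)
    for t in("stop_tab","stop_face","plunger_top"):
        d=place_of(c,t)[:1]
        print(c,t,[(w2j(d["point"],J).round(4).tolist(),np.round(d["point"][2],4),round(d["conf"],2)) for d in d])
E
python3 st.py
```

```text
TCP jig [-0.0545  0.1736] 0.0806 Fjig xy [-0.05  0.22] Fz -1.04
top stop_tab [([-0.0552, 0.1673], np.float64(0.0774), 0.7)]
top stop_face [([-0.0014, 0.1199], np.float64(0.0407), 0.63)]
top plunger_top [([-0.0584, 0.1404], np.float64(0.0692), 0.61)]
scene stop_tab [([-0.0576, 0.166], np.float64(0.0845), 0.92)]
scene stop_face [([-0.0011, 0.1154], np.float64(0.0397), 0.83)]
scene plunger_top [([-0.058, 0.14], np.float64(0.0659), 0.76)]
```

Request:
arm_command(targets=[0,0,-0.0015,0,0,0,0,-0.003,0,0,0,0,-0.0045,0,0,0,0,-0.006,0,0,0,0,-0.0075,0,0,0,0,-0.009,0,0,0,0,-0.0105,0,0,0,0,-0.012,0,0])

```text
clock: 9.05
tool_pos: [0.564, 0.0388, 0.0805]
orientation: [-0.376, -3.119, 0.0]
force: [-1.1, -0.0, -0.2]
finger_gap: 0.0004
grip_force: 0.0
```

```bash
python3 st.py
```

```text
TCP jig [-0.0545  0.1616] 0.0805 Fjig xy [-1.1  -0.28] Fz -0.22
top stop_tab [([-0.0522, 0.1678], np.float64(0.0791), 0.65)]
top stop_face []
top plunger_top [([-0.0584, 0.1411], np.float64(0.0676), 0.57)]
scene stop_tab [([-0.0572, 0.1681], np.float64(0.0822), 0.94)]
scene stop_face [([-0.0006, 0.1151], np.float64(0.0444), 0.97)]
scene plunger_top [([-0.0545, 0.1367], np.float64(0.0654), 0.75)]
```

Run:
```python
from h import *
a=[]
for c,x,y in(("top",150,165),("scene",170,130)):
    s=snapshot(c);im=s["pixels"]
    u=proj(s,sense()["tool_pos"])[0];print(c,u)
    o=cv2.resize(im[y:y+80,x:x+80],None,fx=5,fy=5,interpolation=cv2.INTER_CUBIC)
    cv2.circle(o,tuple(((u-[x,y])*5).astype(int)),3,(0,0,255),-1);a.append(o)
cv2.imwrite("pics/a2.png",np.hstack(a))
```

```text
top [174.8868719  204.51870535]
scene [225.11797872 168.83017914]
```

View pics/a2.png

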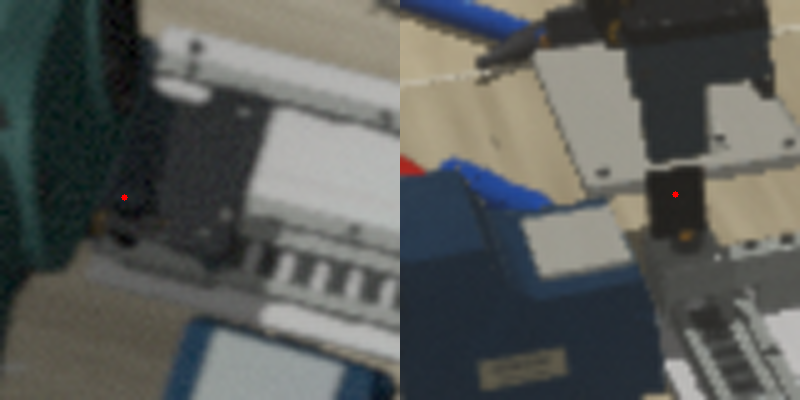

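The scene view (right panel) shows a light strip between the finger's lower end, at (675,160), and the tab's top, at (675,168). That suggests the fingertip is above the tab rather than behind it. I'll check the geometry against the projection.

Run:
```python
from h import *
J=np.array([.5786,-.1311,.2396])
s=snapshot("scene");sn=sense();t=sn["tool_pos"];Rm=R.from_rotvec(sn["orientation"])
L={"tip near L":(.016,-.013,0),"tip near R":(-.016,-.013,0),"body near L":(.038,-.089,-.079),"body near R":(-.038,-.089,-.079),"bodymid":(0,0,-.079)}
for k,v in L.items():
    u=proj(s,t+Rm.apply(v))[0];print(k,u.round(1),"crop",((u-[170,130])*5+[400,0]).round())
for z in(.056,.099): 
  for y in(.166,.156):print("tab z",z,y,((proj(s,[j2w(x,y,z,J) for x in(-.074,-.04)])-[170,130])*5+[400,0]).round().tolist())
p=proj(s,j2w(-.057,.19,.038,J))[0];print(p)
im=s["pixels"][60:190,160:300].copy()
cv2.imwrite("pics/a3.png",cv2.resize(cv2.convertScaleAbs(im,alpha=1.8,beta=25),None,fx=4.5,fy=4.5,interpolation=cv2.INTER_CUBIC))
```

```text
tip near L [220.9 171.8] crop [654. 209.]
tip near R [231.5 169.9] crop [708. 199.]
body near L [216.9 160. ] crop [635. 150.]
body near R [244.7 155.3] crop [773. 127.]
bodymid [222.8 144.2] crop [664.  71.]
tab z 0.056 0.166 [[645.0, 233.0], [701.0, 223.0]]
tab z 0.056 0.156 [[649.0, 241.0], [705.0, 231.0]]
tab z 0.099 0.166 [[639.0, 169.0], [695.0, 159.0]]
tab z 0.099 0.156 [[643.0, 176.0], [700.0, 166.0]]
[223.19797504 177.08159857]
```

View pics/a3.png

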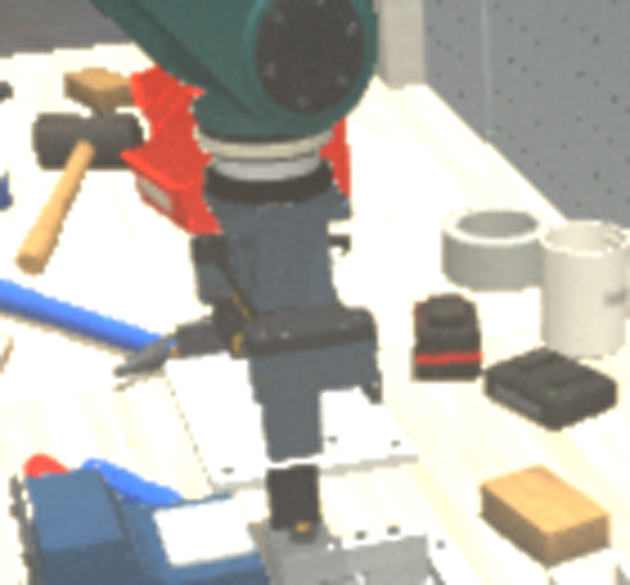

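Run:
```python
from h import *
s=snapshot("scene")
for y in(.594,.638,.682):
  for z in (.189,.21): print(y,z,proj(s,[.288+(y-.638)*.45,y,z]).round(1))
im=cv2.imread("pics/scene0.png")[0:120,20:110];cv2.imwrite("pics/a4.png",cv2.resize(im,None,fx=5,fy=5))
sn=sense();print(sn["joint_pos"],sn["tool_pos"],sn["tau"],sn["wrist_torque"],sn["force"])
```

```text
0.594 0.189 [[ 68.7 100.3]]
0.594 0.21 [[66.8 94.2]]
0.638 0.189 [[72.4 95.8]]
0.638 0.21 [[70.5 89.8]]
0.682 0.189 [[75.8 91.5]]
0.682 0.21 [[74.  85.7]]
[ 2.78464349e-02  3.27679960e-01  2.05048613e+00 -1.33721843e-05
  7.63482872e-01 -1.30333014e+00] [0.56401609 0.03901621 0.08050649] [ 3.16904589e-03 -6.25485849e+01 -3.39329481e+01 -9.94978182e-03
  8.43078643e-02  3.38554210e-04] [-0.02197811 -0.04323425 -0.01137222] [0.63196251 0.11788946 0.73560575]
```

View pics/a4.png

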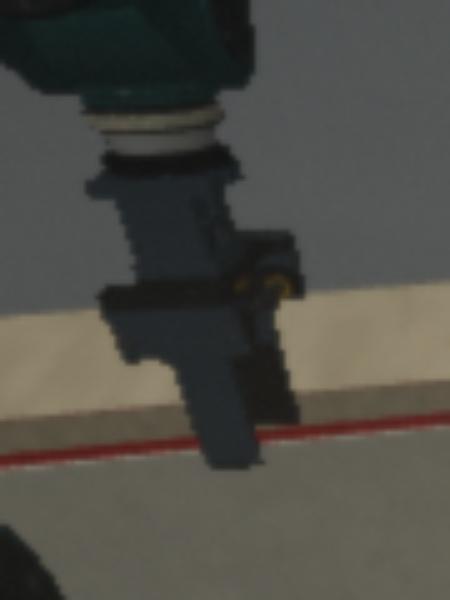

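The start picture shows the same thing: the tips sit about 7 px, or 22 mm, above the reported TCP. So the real fingertip height is the reported z plus about 22 mm, and the fingers went over the tab without touching it. The tab hasn't moved. I'll back off, go lower and push again.

Request:
arm_command(targets=[0,0,0.02,0,0,0,0,0.04,0,0,0,0,0.04,0,0,0,0,0.04,0.01,0,0,0,0.04,0.02,0,0,0,0.04,0.027,0,0,0,0.04,0.027,0])

```text
clock: 10.23
tool_pos: [0.572, 0.0771, 0.0513]
orientation: [-0.376, -3.116, 0.001]
force: [-0.0, 1.2, -0.3]
finger_gap: 0.0004
grip_force: 0.0
```

Request:
arm_command(targets=[0,0,-0.004,0,0,0,0,-0.008,0,0,0,0,-0.012,0,0,0,0,-0.016,0,0,0,0,-0.018,0,0,0,0,-0.02,0,0,0,0,-0.022,0,0,0,0,-0.024,0,0,0,0,-0.026,0,0,0,0,-0.028,0,0])

```text
clock: 11.07
tool_pos: [0.5669, 0.0506, 0.0536]
orientation: [0.376, 3.119, 0.0]
force: [0.6, 1.3, 0.1]
finger_gap: 0.0002
grip_force: 1.1
```

```bash
python3 st.py
```

```text
TCP jig [-0.0545  0.1738] 0.0536 Fjig xy [0.26 1.37] Fz 0.06
top stop_tab [([-0.0542, 0.163], np.float64(0.0792), 0.49)]
top stop_face [([-0.0, 0.1167], np.float64(0.0397), 0.68)]
top plunger_top []
scene stop_tab [([-0.0551, 0.1637], np.float64(0.0828), 0.57)]
scene stop_face [([-0.0002, 0.1142], np.float64(0.0415), 0.63)]
scene plunger_top [([0.1279, 0.1846], np.float64(-0.0047), 0.7)]
```

The force and pad reading show contact. I'll carry on.

Request:
arm_command(targets=[0,0,-0.0015,0,0,0,0,-0.003,0,0,0,0,-0.0045,0,0,0,0,-0.006,0,0,0,0,-0.0075,0,0,0,0,-0.009,0,0])

```text
clock: 11.97
tool_pos: [0.5647, 0.0417, 0.0535]
orientation: [0.376, 3.119, 0.0]
force: [1.0, 2.3, -0.8]
finger_gap: 0.0003
grip_force: 1.0
```

Request:
arm_command(targets=[0,0,-0.001,0,0,0,0,-0.002,0,0,0,0,-0.003,0,0,0,0,-0.004,0,0])

```text
clock: 12.3
tool_pos: [0.5638, 0.0379, 0.0535]
orientation: [0.375, 3.119, 0.0]
force: [0.7, 1.8, -1.0]
finger_gap: 0.0003
grip_force: 1.0
```

Request:
arm_command(targets=[0,0,-0.001,0,0,0,0,-0.002,0,0,0,0,-0.003,0,0,0,0,-0.004,0,0])

```text
clock: 12.63
tool_pos: [0.563, 0.0344, 0.0536]
orientation: [0.376, 3.119, 0.001]
force: [2.9, 11.2, -2.8]
finger_gap: 0.0004
grip_force: 5.7
```

```bash
python3 st.py
```

```text
TCP jig [-0.0544  0.1571] 0.0536 Fjig xy [ 0.18 11.54] Fz -2.75
top stop_tab [([-0.0571, 0.1487], np.float64(0.0784), 0.71)]
top stop_face [([-0.0008, 0.1015], np.float64(0.0404), 0.67)]
top plunger_top [([-0.06, 0.1204], np.float64(0.0668), 0.62)]
scene stop_tab [([-0.0561, 0.1452], np.float64(0.0818), 0.93)]
scene stop_face [([-0.002, 0.0967], np.float64(0.0464), 0.72)]
scene plunger_top [([-0.0578, 0.1197], np.float64(0.0645), 0.66)]
```

Force is rising to the first crest at TCP y 0.157. From here I'll go in small steps.

Request:
arm_command(targets=[0,0,-0.001,0,0,0,0,-0.002,0,0])

```text
clock: 13.2
tool_pos: [0.5628, 0.0331, 0.0536]
orientation: [0.376, 3.118, 0.002]
force: [2.8, 14.3, -3.0]
finger_gap: 0.0005
grip_force: 6.9
```

Request:
arm_command(targets=[0,0,-0.001,0,0,0,0,-0.002,0,0])

```text
clock: 13.37
tool_pos: [0.5622, 0.0309, 0.0536]
orientation: [0.376, 3.118, 0.002]
force: [2.3, 9.5, -1.5]
finger_gap: 0.0008
grip_force: 4.6
```

Request:
arm_command(targets=[0,0,-0.001,0,0,0,0,-0.002,0,0])

```text
clock: 13.53
tool_pos: [0.5617, 0.0286, 0.0536]
orientation: [0.375, 3.119, 0.001]
force: [2.2, 5.4, -1.3]
finger_gap: 0.0004
grip_force: 2.9
```

```bash
python3 st.py
```

```text
TCP jig [-0.0544  0.1512] 0.0536 Fjig xy [0.89 5.77] Fz -1.26
top stop_tab [([0.0011, 0.0962], np.float64(0.0351), 0.72)]
top stop_face [([-0.0014, 0.0957], np.float64(0.0413), 0.58)]
top plunger_top [([-0.0588, 0.1192], np.float64(0.0681), 0.57)]
scene stop_tab [([-0.0536, 0.1402], np.float64(0.0831), 0.73)]
scene stop_face [([-0.0008, 0.0929], np.float64(0.04), 0.74)]
scene plunger_top [([-0.0587, 0.1142], np.float64(0.0656), 0.92)]
```

Request:
arm_command(targets=[0,0,-0.001,0,0,0,0,-0.002,0,0])

```text
clock: 14.1
tool_pos: [0.5611, 0.0264, 0.0536]
orientation: [0.375, 3.119, 0.0]
force: [1.9, 2.4, -0.0]
finger_gap: -0.0002
grip_force: 1.3
```

Request:
arm_command(targets=[0,0,-0.001,0,0,0,0,-0.002,0,0])

```text
clock: 14.27
tool_pos: [0.5603, 0.0242, 0.0535]
orientation: [-0.375, -3.119, 0.0]
force: [-0.6, 0.0, -0.5]
finger_gap: 0.0008
grip_force: 0.0
```

```bash
python3 st.py
```

```text
TCP jig [-0.0546  0.1465] 0.0535 Fjig xy [-0.55 -0.1 ] Fz -0.47
top stop_tab [([-0.0541, 0.1383], np.float64(0.0819), 0.62)]
top stop_face [([-0.0018, 0.0888], np.float64(0.0394), 0.54)]
top plunger_top [([-0.0605, 0.1119], np.float64(0.0685), 0.64)]
scene stop_tab [([-0.057, 0.1306], np.float64(0.0846), 0.81)]
scene stop_face [([0.0004, 0.0806], np.float64(0.0433), 0.64)]
scene plunger_top [([-0.059, 0.1041], np.float64(0.0669), 0.57)]
```

Click 1: force is zero and the stop has jumped ahead into the first notch. I expect crest 2 at TCP y of about 0.130 and crest 3 at about 0.112.

Request:
arm_command(targets=[0,0,-0.002,0,0,0,0,-0.004,0,0,0,0,-0.006,0,0,0,0,-0.008,0,0,0,0,-0.009,0,0,0,0,-0.01,0,0])

```text
clock: 15.17
tool_pos: [0.5583, 0.0155, 0.0536]
orientation: [0.377, 3.118, 0.003]
force: [1.3, 13.6, -1.1]
finger_gap: 0.0005
grip_force: 6.8
```

Request:
arm_command(targets=[0,0,-0.001,0,0,0,0,-0.002,0,0])

```text
clock: 15.33
tool_pos: [0.5578, 0.0134, 0.0536]
orientation: [0.376, 3.119, 0.002]
force: [2.3, 9.0, -1.0]
finger_gap: 0.0004
grip_force: 4.6
```

Request:
arm_command(targets=[0,0,-0.001,0,0,0,0,-0.002,0,0])

```text
clock: 15.5
tool_pos: [0.5573, 0.0112, 0.0536]
orientation: [0.376, 3.119, 0.001]
force: [0.5, 5.6, -0.9]
finger_gap: 0.0006
grip_force: 2.9
```

```bash
python3 st.py
```

```text
TCP jig [-0.0545  0.1332] 0.0536 Fjig xy [-0.81  5.6 ] Fz -0.92
top stop_tab []
top stop_face [([0.0001, 0.0743], np.float64(0.0418), 0.61)]
top plunger_top [([-0.0592, 0.099], np.float64(0.0643), 0.62)]
scene stop_tab [([-0.0556, 0.1246], np.float64(0.0865), 0.85)]
scene stop_face [([-0.0012, 0.0725], np.float64(0.0421), 0.96)]
scene plunger_top [([-0.0556, 0.0955], np.float64(0.0656), 0.81)]
```

Request:
arm_command(targets=[0,0,-0.001,0,0,0,0,-0.002,0,0])

```text
clock: 16.07
tool_pos: [0.5567, 0.0089, 0.0535]
orientation: [0.375, 3.119, 0.0]
force: [2.0, 2.4, -0.2]
finger_gap: 0.0001
grip_force: 1.3
```

Request:
arm_command(targets=[0,0,-0.001,0,0,0,0,-0.002,0,0])

```text
clock: 16.23
tool_pos: [0.5561, 0.0067, 0.0535]
orientation: [-0.375, -3.119, 0.0]
force: [0.1, 0.3, -0.4]
finger_gap: -0.0001
grip_force: 0.0
```

```bash
python3 st.py
```

```text
TCP jig [-0.0545  0.1285] 0.0535 Fjig xy [0.06 0.32] Fz -0.37
top stop_tab [([-0.0531, 0.1181], np.float64(0.0786), 0.61)]
top stop_face [([0.0001, 0.0707], np.float64(0.0401), 0.4)]
top plunger_top [([-0.0581, 0.091], np.float64(0.0699), 0.55)]
scene stop_tab [([-0.0595, 0.1099], np.float64(0.0825), 0.73)]
scene stop_face [([-0.003, 0.0638], np.float64(0.0422), 0.69)]
scene plunger_top [([-0.0581, 0.0834], np.float64(0.0644), 0.72)]
```

Click 2: same pattern, 18 mm further on. I'll repeat it for the third.

Request:
arm_command(targets=[0,0,-0.002,0,0,0,0,-0.004,0,0,0,0,-0.006,0,0,0,0,-0.008,0,0,0,0,-0.009,0,0,0,0,-0.01,0,0])

```text
clock: 17.13
tool_pos: [0.5541, -0.002, 0.0536]
orientation: [0.377, 3.118, 0.003]
force: [2.4, 13.5, -1.7]
finger_gap: 0.0
grip_force: 6.7
```

Request:
arm_command(targets=[0,0,-0.001,0,0,0,0,-0.002,0,0])

```text
clock: 17.3
tool_pos: [0.5536, -0.0041, 0.0536]
orientation: [0.376, 3.119, 0.002]
force: [1.5, 8.6, -0.3]
finger_gap: 0.0005
grip_force: 4.6
```

Request:
arm_command(targets=[0,0,-0.001,0,0,0,0,-0.002,0,0])

```text
clock: 17.47
tool_pos: [0.553, -0.0063, 0.0536]
orientation: [0.376, 3.119, 0.001]
force: [0.9, 5.6, -0.6]
finger_gap: 0.0005
grip_force: 2.9
```

Request:
arm_command(targets=[0,0,-0.001,0,0,0,0,-0.002,0,0])

```text
clock: 17.63
tool_pos: [0.5524, -0.0085, 0.0535]
orientation: [0.376, 3.119, 0.0]
force: [1.6, 3.1, -0.5]
finger_gap: 0.0006
grip_force: 1.4
```

```bash
python3 st.py
```

```text
TCP jig [-0.0545  0.1128] 0.0535 Fjig xy [0.87 3.4 ] Fz -0.47
top stop_tab [([-0.0521, 0.1034], np.float64(0.0801), 0.44)]
top stop_face [([-0.003, 0.0561], np.float64(0.0394), 0.41)]
top plunger_top [([-0.058, 0.0792], np.float64(0.0665), 0.56)]
scene stop_tab [([-0.0588, 0.1049], np.float64(0.0847), 0.7)]
scene stop_face [([0.0, 0.0567], np.float64(0.0418), 0.89)]
scene plunger_top [([-0.0558, 0.0747], np.float64(0.0616), 0.65)]
```

Request:
arm_command(targets=[0,0,-0.001,0,0,0,0,-0.002,0,0])

```text
clock: 18.2
tool_pos: [0.5519, -0.0106, 0.0535]
orientation: [-0.375, -3.119, 0.0]
force: [-0.5, -0.4, -0.2]
finger_gap: 0.0004
grip_force: 0.0
```

```bash
python3 st.py
```

```text
TCP jig [-0.0546  0.1107] 0.0535 Fjig xy [-0.36 -0.45] Fz -0.17
top stop_tab [([0.0958, -0.2566], np.float64(-0.0005), 0.5)]
top stop_face [([0.0007, 0.0545], np.float64(0.0404), 0.43)]
top plunger_top [([-0.0593, 0.0773], np.float64(0.0678), 0.44)]
scene stop_tab [([-0.0589, 0.0973], np.float64(0.0819), 0.76)]
scene stop_face [([-0.0013, 0.0468], np.float64(0.0441), 0.78)]
scene plunger_top [([-0.0557, 0.0688], np.float64(0.0652), 0.75)]
```

Click 3: the stop is in the third notch, with its face at about y 0.047. I'll back off, rise and travel behind the channel's rear end.

Request:
arm_command(targets=[0,0,0.01,0,0,0,0,0.02,0,0,0,0,0.02,-0.03,0,0,0,0.02,-0.07,0,0,0,0.02,-0.11,0,0,0,0.02,-0.12,0])

```text
clock: 19.1
tool_pos: [0.5596, 0.0098, 0.1794]
orientation: [0.374, 3.112, 0.001]
force: [1.0, -0.7, 1.3]
finger_gap: 0.0003
grip_force: 0.0
```

Request:
arm_command(targets=[0,-0.006,-0.036,0,0,0,-0.012,-0.074,0,0,0,-0.018,-0.112,0,0,0,-0.024,-0.15,0,0,0,-0.03,-0.188,0,0,0,-0.036,-0.226,0,0,0,-0.04,-0.264,0,0,0,-0.044,-0.302,0,0,0,-0.048,-0.34,0,0,0,-0.052,-0.378,0,0,0,-0.054,-0.41,0,0,0,-0.054,-0.43,0,0])

```text
clock: 20.1
tool_pos: [0.5071, -0.4241, 0.1733]
orientation: [0.377, 3.119, -0.001]
force: [0.3, 0.1, 0.1]
finger_gap: 0.0004
grip_force: 0.0
```

```bash
python3 n.py 0 -.30 .05
python3 - <<'E'
from h import *
J=np.array([.5786,-.1311,.2396])
for c in("top","scene"):
    snapshot(c)
    for t,n in(("stop_tab",(-.055,.095)),("stop_face",(0,.046)),("plunger_top",(-.058,.068)),("channel_front",(0,-.033)),("channel_rear",(0,-.25))):
        print(c,t,[w2j(d["point"],J).round(4).tolist() for d in place_of(c,t) if np.linalg.norm(w2j(d["point"],J)-n)<.04])
E
```

```text
tool y yaw 76.21 want 76.27 now jig [ 1.000e-04 -3.015e-01] [ 0.5071 -0.4241  0.1733]
F [0.33 0.05 0.07] t 20.1 gap 0.00040480264320026497
shift [1.000e-04 1.600e-03 1.233e-01]
top stop_tab [[-0.0533, 0.0946]]
top stop_face [[0.0011, 0.0467]]
top plunger_top [[-0.0573, 0.0684]]
top channel_front [[0.0005, -0.0306]]
top channel_rear []
scene stop_tab [[-0.0573, 0.0908]]
scene stop_face [[-0.0001, 0.0432]]
scene plunger_top [[-0.0548, 0.0665]]
scene channel_front [[-0.0029, -0.0328]]
scene channel_rear [[0.0085, -0.2513]]
```

Request:
arm_command(targets=[0,0,0,0.035,0,0,0,0,0.07,0,0,0,0,0.1,0,0,0,0,0.13,0,0,0,0,0.15,0,0,0,0,0.16,0,0,0,0,0.163,0,0,0,0,0.163,0])

```text
clock: 21.37
tool_pos: [0.5072, -0.4216, 0.0106]
orientation: [-0.375, -3.119, -0.0]
force: [0.3, -0.1, 0.4]
finger_gap: 0.0002
grip_force: 0.0
```

```bash
python3 n.py 0 -.26 .01
python3 - <<'E'
from h import *
a=[]
for c,x,y in(("scene",230,180),("top",290,170)):
    s=snapshot(c);im=s["pixels"]
    u=proj(s,sense()["tool_pos"])[0]
    o=cv2.resize(im[y:y+100,x:x+100],None,fx=4,fy=4,interpolation=cv2.INTER_CUBIC)
    cv2.circle(o,tuple(((u-[x,y])*4).astype(int)),3,(0,0,255),-1);a.append(o)
cv2.imwrite("pics/b1.png",np.hstack(a))
E
```

```text
tool y yaw 76.27 want 76.27 now jig [-0.0005 -0.2992] [ 0.5072 -0.4216  0.0106]
F [ 0.3  -0.07  0.38] t 21.3667 gap 0.00018142739591870365
shift [-0.0005  0.0392  0.0006]
```

View pics/b1.png

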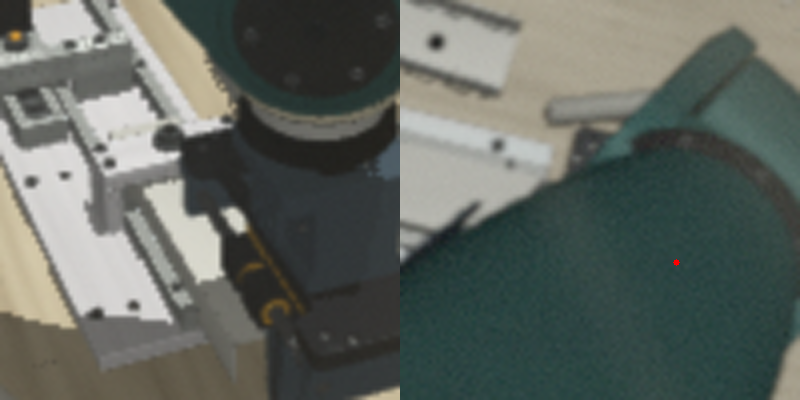

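The view shows the fingers behind the channel's end at left-panel (270,340), clear of the bridge, with the marker clear at right-panel (600,105). Next I'll push until contact.

Request:
arm_command(targets=[0,0,0.005,0,0,0,0,0.01,0,0,0,0,0.015,0,0,0,0,0.02,0,0,0,0,0.025,0,0,0,0,0.029,0,0,0,0,0.032,0,0,0,0,0.035,0,0,0,0,0.038,0,0,0,0,0.041,0,0,0,0,0.044,0,0])

```text
clock: 22.38
tool_pos: [0.5176, -0.3788, 0.0106]
orientation: [0.376, 3.119, -0.0]
force: [-0.2, -2.1, -0.8]
finger_gap: 0.0007
grip_force: 0.5
```

```bash
cat > ch.py <<'E'
from h import *
J=np.array([.5786,-.1311,.2396])
s=sense();print("TCP jig",w2j(s["tool_pos"],J).round(4),"Fjig",w2j(np.array(s["force"][:2])+J[:2],J).round(2),s["force"][2].round(2),s["clock"])
for c in("top","scene"):
    snapshot(c)
    for t,n in(("stop_tab",(-.055,.095)),("stop_face",(0,.046)),("plunger_top",(-.058,.068)),("channel_front",(0,0)),("channel_rear",(0,-.22))):
        print(c,t,[w2j(d["point"],J).round(4).tolist() for d in place_of(c,t) if np.linalg.norm(w2j(d["point"],J)-n)<.06])
E
python3 ch.py
```

```text
TCP jig [-0.0005 -0.2551] Fjig [ 0.31 -2.07] -0.85 22.3833
top stop_tab [[-0.0563, 0.0915]]
top stop_face []
top plunger_top [[-0.0591, 0.067]]
top channel_front [[0.0016, -0.0228]]
top channel_rear []
scene stop_tab [[-0.0569, 0.0922]]
scene stop_face [[-0.0018, 0.044]]
scene plunger_top [[-0.0546, 0.0646]]
scene channel_front [[-0.0036, -0.023]]
scene channel_rear [[0.0037, -0.241]]
```

The channel is sliding at about 2 N and its front is at -0.023. Roughly 68 mm remain.

Request:
arm_command(targets=[0,0,0.004,0,0,0,0,0.009,0,0,0,0,0.014,0,0,0,0,0.019,0,0,0,0,0.024,0,0,0,0,0.029,0,0,0,0,0.034,0,0,0,0,0.039,0,0,0,0,0.044,0,0,0,0,0.048,0,0,0,0,0.051,0,0,0,0,0.053,0,0])

```text
clock: 23.98
tool_pos: [0.5302, -0.327, 0.0105]
orientation: [-0.375, -3.119, 0.0]
force: [-0.7, -1.1, 0.2]
finger_gap: 0.0005
grip_force: 0.7
```

```bash
python3 ch.py
```

```text
TCP jig [-0.0005 -0.2018] Fjig [-0.38 -1.25] 0.17 23.9833
top stop_tab [[-0.0546, 0.0934]]
top stop_face [[-0.0005, 0.0463]]
top plunger_top [[-0.0587, 0.0675]]
top channel_front [[-0.0007, 0.027]]
top channel_rear []
scene stop_tab [[-0.0582, 0.0899]]
scene stop_face [[0.0002, 0.0443]]
scene plunger_top [[-0.0567, 0.0699]]
scene channel_front [[-0.0033, 0.0282]]
scene channel_rear [[0.0057, -0.1852]]
```

Request:
arm_command(targets=[0,0,0.002,0,0,0,0,0.004,0,0,0,0,0.006,0,0,0,0,0.008,0,0,0,0,0.01,0,0,0,0,0.011,0,0,0,0,0.011,0,0])

```text
clock: 25.17
tool_pos: [0.5328, -0.3164, 0.0105]
orientation: [-0.375, -3.119, -0.0]
force: [-0.1, 1.4, -0.3]
finger_gap: 0.0007
grip_force: 0.0
```

Request:
arm_command(targets=[0,0,0.0005,0,0,0,0,0.001,0,0,0,0,0.0015,0,0])

```text
clock: 25.42
tool_pos: [0.5331, -0.3153, 0.0106]
orientation: [0.376, 3.119, -0.0]
force: [-0.3, -0.7, -0.1]
finger_gap: 0.0004
grip_force: 0.6
```

Request:
arm_command(targets=[0,0,0.0005,0,0,0,0,0.001,0,0])

```text
clock: 25.58
tool_pos: [0.5333, -0.3143, 0.0105]
orientation: [0.376, 3.119, -0.0]
force: [-0.4, -0.7, 0.3]
finger_gap: 0.0006
grip_force: 0.6
```

```bash
python3 ch.py
```

```text
TCP jig [-0.0005 -0.1888] Fjig [-0.21 -0.72] 0.33 25.5833
top stop_tab [[-0.0556, 0.0937]]
top stop_face []
top plunger_top [[-0.0577, 0.0679]]
top channel_front [[0.0003, 0.0451]]
top channel_rear []
scene stop_tab [[-0.0555, 0.0944]]
scene stop_face [[-0.0002, 0.0464]]
scene plunger_top [[-0.0565, 0.069]]
scene channel_front [[0.0013, 0.0451]]
scene channel_rear [[0.006, -0.1756]]
```

Nearly there. I'll use single 0.5 mm steps and watch the force.

Request:
arm_command(targets=[0,0,0.0005,0,0,0,0,0.001,0,0])

```text
clock: 26.35
tool_pos: [0.5335, -0.3134, 0.0105]
orientation: [0.376, 3.119, -0.0]
force: [-0.1, -1.3, 0.5]
finger_gap: 0.0006
grip_force: 0.6
```

Request:
arm_command(targets=[0,0,0.0005,0,0,0,0,0.001,0,0])

```text
clock: 26.52
tool_pos: [0.5338, -0.3124, 0.0106]
orientation: [0.376, 3.119, -0.0]
force: [-1.1, -0.6, -0.0]
finger_gap: 0.0003
grip_force: 0.6
```

```bash
python3 ch.py
```

```text
TCP jig [-0.0005 -0.1867] Fjig [-0.94 -0.84] -0.03 26.5167
top stop_tab [[-0.0553, 0.0926]]
top stop_face [[0.0018, 0.0444]]
top plunger_top [[-0.0582, 0.0707]]
top channel_front [[-0.0002, 0.0456]]
top channel_rear []
scene stop_tab [[-0.0568, 0.0945]]
scene stop_face [[0.0015, 0.044]]
scene plunger_top [[-0.057, 0.0666]]
scene channel_front [[-0.004, 0.0401]]
scene channel_rear [[0.0076, -0.1747]]
```

Request:
arm_command(targets=[0,0,0.0005,0,0,0,0,0.001,0,0])

```text
clock: 27.28
tool_pos: [0.534, -0.3115, 0.0105]
orientation: [0.375, 3.119, -0.0]
force: [0.2, -0.3, -0.3]
finger_gap: 0.0003
grip_force: 0.5
```

Request:
arm_command(targets=[0,0,0.0005,0,0,0,0,0.001,0,0])

```text
clock: 27.45
tool_pos: [0.5342, -0.3104, 0.0105]
orientation: [0.376, 3.119, -0.0]
force: [-0.1, -1.4, 0.8]
finger_gap: 0.0007
grip_force: 0.5
```

Request:
arm_command(targets=[0,0,0.0005,0,0,0,0,0.001,0,0])

```text
clock: 27.62
tool_pos: [0.5345, -0.3094, 0.0105]
orientation: [0.375, 3.119, -0.0]
force: [0.0, -1.3, -0.1]
finger_gap: 0.0
grip_force: 0.6
```

Request:
arm_command(targets=[0,0,0.0005,0,0,0,0,0.001,0,0])

```text
clock: 27.78
tool_pos: [0.5347, -0.3084, 0.0105]
orientation: [-0.375, -3.119, 0.0]
force: [-0.3, -1.4, 0.2]
finger_gap: 0.0003
grip_force: 0.6
```

Request:
arm_command(targets=[0,0,0.0005,0,0,0,0,0.001,0,0])

```text
clock: 27.95
tool_pos: [0.5349, -0.3075, 0.0105]
orientation: [-0.376, -3.119, -0.0]
force: [-0.7, -1.7, 0.0]
finger_gap: 0.0001
grip_force: 0.6
```

```bash
python3 ch.py
```

```text
TCP jig [-0.0006 -0.1817] Fjig [-0.28 -1.79] 0.04 27.95
top stop_tab [[-0.0514, 0.0941]]
top stop_face [[0.0009, 0.0489]]
top plunger_top []
top channel_front [[0.0013, 0.0496]]
top channel_rear []
scene stop_tab [[-0.0582, 0.0945]]
scene stop_face [[-0.0001, 0.0441]]
scene plunger_top [[-0.0562, 0.0672]]
scene channel_front [[-0.0015, 0.0505]]
scene channel_rear [[0.0065, -0.1677]]
```

Request:
arm_command(targets=[0,0,0.0005,0,0,0,0,0.001,0,0])

```text
clock: 28.72
tool_pos: [0.5352, -0.3067, 0.0106]
orientation: [0.375, 3.119, -0.001]
force: [-0.2, -3.0, -1.0]
finger_gap: 0.0008
grip_force: 1.8
```

Request:
arm_command(targets=[0,0,0.0005,0,0,0,0,0.001,0,0])

```text
clock: 28.88
tool_pos: [0.5356, -0.3061, 0.0107]
orientation: [0.375, 3.119, -0.001]
force: [-1.5, -8.2, -1.4]
finger_gap: 0.0005
grip_force: 4.0
```

Request:
arm_command(targets=[0,0,0.0005,0,0,0,0,0.001,0,0])

```text
clock: 29.05
tool_pos: [0.536, -0.3056, 0.0108]
orientation: [0.375, 3.118, -0.002]
force: [-1.9, -12.8, -0.5]
finger_gap: 0.0003
grip_force: 6.2
```

```bash
python3 ch.py
```

```text
TCP jig [ 1.000e-04 -1.797e-01] Fjig [  1.2  -12.86] -0.54 29.05
top stop_tab [[-0.0519, 0.0961]]
top stop_face [[-0.0014, 0.0507], [-0.0035, 0.001]]
top plunger_top [[-0.0587, 0.0727]]
top channel_front [[-0.0019, 0.0514]]
top channel_rear []
scene stop_tab [[-0.0557, 0.0937]]
scene stop_face [[-0.0047, 0.0452]]
scene plunger_top [[-0.0532, 0.0698]]
scene channel_front [[0.0001, 0.05]]
scene channel_rear [[0.0054, -0.1667]]
```

The channel is butted: the force rose to 13 N while the stop gave only about 1 mm. I'll retreat.

Request:
arm_command(targets=[0,0,-0.002,0,0,0,0,-0.006,0,0,0,0,-0.015,0,0,0,0,-0.03,0,0,0,0,-0.05,0,0,0,0,-0.06,0,0,0,0,-0.06,-0.03,0,0,0,-0.06,-0.07,0,0,0,-0.06,-0.1,0,0,0,-0.09,-0.12,0,0,0,-0.12,-0.12,0,0,0,-0.12,-0.12,0])

```text
clock: 30.65
tool_pos: [0.507, -0.4262, 0.1328]
orientation: [0.378, 3.115, -0.005]
force: [-0.2, 0.8, -0.6]
finger_gap: 0.0004
grip_force: 0.0
```

```bash
python3 ch.py; python3 ch.py|tail -9
```

```text
TCP jig [ 0.0004 -0.3037] Fjig [-0.37  0.76] -0.56 30.65
top stop_tab [[-0.0539, 0.0955]]
top stop_face [[-0.0007, 0.0462]]
top plunger_top [[-0.0593, 0.0711]]
top channel_front [[0.0019, 0.0529]]
top channel_rear [[-0.0003, -0.169]]
scene stop_tab [[-0.0579, 0.0938]]
scene stop_face [[-0.0009, 0.0444]]
scene plunger_top [[-0.0562, 0.0682]]
scene channel_front [[-0.0007, 0.0488]]
scene channel_rear [[0.0108, -0.1676]]
top stop_face [[0.0016, 0.0496]]
top plunger_top [[-0.0582, 0.0728]]
top channel_front [[0.0001, 0.0503]]
top channel_rear [[-0.0008, -0.1699]]
scene stop_tab [[-0.0529, 0.0933]]
scene stop_face [[-0.0005, 0.0458]]
scene plunger_top [[-0.0566, 0.0679]]
scene channel_front [[-0.0009, 0.0489]]
scene channel_rear [[0.0089, -0.1673]]
```

```bash
python3 -c "
from bench import job_done
print(job_done())"
```

```text
the job is handed in; nothing more can be done
None
```

I handed the job in at about 31 s: after three counted clicks the stop is in the third notch, about 1 mm off where it settled by the camera readings, and the channel is butted against it. The arm is clear, though I had no pictures left to view the end state or check the other things on the bench.

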